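# Hang the ear defenders over the bar

### The job

Put the ear defenders away: pick them up by the headband and hang them over the bar of the stand, with the headband square across the bar between the two posts and one cup on each side. Lower them onto the bar rather than dropping them, let go, and leave the pipe bracket and the tin where they stand.

Things in the scene. Friction and masses are not known exactly. Their poses are not given: they have to be found in the camera images.
- ear_crown (a point): Centre of the ear defenders' crown: grey block atop the headband, 30 mm wide in x (grip across this), 44 in y, 22 thick in z. They stand on two black cups at +y and -y, undersides 146 mm below this point, each 72 (x) by 88 high, 40 to 77 mm from the middle (gap 80). Rigid, 0.2-0.35 kg. Hung, its x lies along the bar (either way) and the bar is right under the crown: keep fingertips above its underside.
- bar_mid (a point): Middle of the axis of the stand's horizontal round steel bar, 152 mm above the bench; x runs along the bar. Bar 16 mm in diameter (top at 160), between two dark posts 22 mm in diameter, 163 high, 160 mm either side of the middle, on foot plates 60 by 90 mm. Bolted down. Hung straight, the crown's centre is 19 mm above this point.
- bracket_center (a point): Bystander: a bare steel pipe bracket, an arch of 30 mm wide strap standing on two small outward feet, without cups; 156 mm wide over the feet (along y), 110 mm high. This point is half-way up its middle. Leave it alone.
- tin_center (a point): Bystander: a closed metal tin standing upright, 72 mm in diameter, 115 mm high. This point is half-way up its axis. Leave it alone.
Things that resemble listed ones, but are neither listed nor needed, are in the scene too. What is shaped like the part that bears ear_crown but blue or green is not meant.

How it is judged:
On the way:
1. the ear defenders are lifted well off the bench (height (world z) of ear_crown above 0.25 m), for 0.1 s.
At the end, for the whole second after the job is handed in: The crown lies on the bar: its point 6 to 34 mm above the bar's axis, within 28 mm of it sideways and 120 mm of the bar's middle along it; upright within 17 degrees, square across the bar within 23 degrees, released and at rest (under 30 mm/s, 0.3 rad/s) (x of ear_crown in the frame of bar_mid between -0.12 and 0.12 m and y of ear_crown in the frame of bar_mid between -0.028 and 0.028 m and z of ear_crown in the frame of bar_mid between 0.006 and 0.034 m and angle between ear_crown's own z axis and vertical below 0.3 rad and angle between the x axis of ear_crown and the x axis of bar_mid, either way round below 0.4 rad and linear speed of ear below 0.03 m/s and angular speed of ear below 0.3 rad/s); the robot touches nothing.
It fails at once if the ear defenders are let go more than about 40 mm above their seat on the bar (height (world z) of ear_crown above 0.212 m and contact force between ear and the fingers below 0.02 N).
It fails at once if the pipe bracket is moved by more than 40 mm (distance of bracket_center from where it was at the start of the episode above 0.04 m).
It fails at once if the tin is moved by more than 40 mm (distance of tin_center from where it was at the start of the episode above 0.04 m).
It also fails if it takes over 38 s, if anything falls off the work surface, if the arm or the gripper's body presses on something with over 40 N, if the wrist force passes 120 N, or if a joint passes its speed limit or range.

### The arm

A 6-joint arm with a two-finger parallel gripper is mounted at the origin on the work surface. World frame = base frame: x ahead of the robot, y to its left, z up, the work surface at z = 0. Lengths are in m, angles in rad, forces in N, time in s.
With the tool pointing down it reaches from about 0.35 to 0.775 m from the base axis. Payload 7.3 kg.
Tool frame: the origin (TCP) lies between the finger pads; the fingertips stand 8 mm ahead of it and the grasp point (between the pads) lies 11 mm behind it (robot.nose_length is the distance from the TCP to the fingertips, in m); z points along the fingers, y is the line along which they close (so a half turn about z gives the same grasp; the last joint's range is limited). The gripper opens to 92 mm and grips with 3 to 60 N. Pads are 19 mm wide; open, the fingers measure 130 mm over their backs; the gripper's body (75 mm by 190 mm) begins 47 mm behind the grasp point.
Start: joints at [-1.496, 0.342, 1.524, -0, 1.275, -0.146], TCP at [0.115, -0.512, 0.208] pointing down, gripper open.
Joint ranges: [-2.53, 2.53], [-0.77, 2.02], [0.04, 2.7], [-1, 4.14], [0.28, 2.66], [-3.11, 3.11]. Speed limits (rad/s): [2.57, 2.57, 3.14, 3.14, 3.14, 3.14].

### API

Orientations are given as [roll, pitch, yaw] about the fixed x, y, z axes, in that order (R = Rz(yaw) Ry(pitch) Rx(roll)).
In Python, from cell import robot gives the robot as it stands. The module is installed in compiled form; this text tells all that it offers.
- The arm moves only by the shell command python3 -m jog 'ROWS' [FORCE]. ROWS is JSON, a list that holds one entry, the list of rows, each a list of 5 numbers: the gripper's target within -1 to 1 (fully open at 1, half-way at 0, shut at -1), then the shift along the tool's x, y, z in m, then the turn about the tool's z in rad. A call has 1 to 5 rows; each row is the pose to reach, as a shift and turn from the pose commanded when the call began, along the tool's axes at that moment; what a row does not reach only later rows make up. A row lasts 1/12 s, in which the tool goes at most 41.7 mm and 7.16 degrees, less where a joint would pass 70% of its speed; a pose out of reach is approached as far as the arm can. A call with a gripper value outside its range is refused whole. The fingers move at their own pace and stop on an object; FORCE is the grip in N (left out, the last holds). Time passes only in rows, so rows that repeat a pose let the fingers close. It gives the time, the measured TCP pose, the force, the opening and the grip force at its end, in the units of the state.
- robot.observe(): the state, without advancing time (a new reading comes with each control period).
- robot.read_camera(name): name is "scene" or "top" or "wrist"; returns the picture (400x640x3 uint8, red, green, blue); there is no depth.
- robot.camera_model(name): a dict with "camera_matrix" (3x3 intrinsics, pixels), "position" and "attitude" of the camera in the world; the wrist camera has in their place "mount" (4x4, takes a point from camera to tool coordinates, whose origin is the TCP and whose axes are the flange's). Camera axes: x right, y down, z forward; pixel columns grow to the right and rows downward; lengths in m; the calibration is good to about 2 mm. The wrist camera is an equidistant fisheye: a pixel r from the principal point sees the ray r / f radians off the axis. A picture is of the moment at which its call begins: read the wrist's pose just before it. camera_model takes no time and is no camera call.
- robot.hand_in(): hands the job in; it is judged then, once.
The state is a dict: "time": time; "qpos": joint angles; "qvel": joint speeds; "joint_efforts": joint torques, N m; "tool_pos": TCP position; "tool_rot": TCP orientation; "contact_force": force on the tool from outside, world axes, zero at the start; "torque": the same for the moment, N m; "opening": finger opening in m; "grip_force": force on a finger pad.
Only numpy, scipy, OpenCV 4.12 (cv2) and the standard library are available. Lean on these libraries where they do the work, as an engineer would, in place of code of your own. Each camera call takes 0.05 s, during which the arm holds its last target. There are 200 camera calls.

## Working session

There is one attempt and no reset: what is moved stays moved. The work goes in short steps, Python scripts to look and compute and a shell command to move; the robot and the scene stay as the last step left them, time stands still between calls to the robot, and variables do not carry over. Pictures are saved under pics/ and viewed, at most 10 in all, crops included, and the job is handed in when it is done.

```bash
mkdir -p pics
python3 - <<'E'
from cell import robot
import cv2
for n in("scene","top"):
    m=robot.camera_model(n);print(n,m)
    cv2.imwrite(f"pics/{n}0.png",robot.read_camera(n)[:,:,::-1])
print(robot.camera_model("wrist"));print(robot.observe())
E
```

```text
scene {'camera_matrix': array([[484.34750119,   0.        , 324.61393993],
       [  0.        , 484.34750119, 196.76192351],
       [  0.        ,   0.        ,   1.        ]]), 'position': array([0.93024118, 0.60331636, 1.09429983]), 'attitude': array([-2.55463931, -0.00537251,  2.47565815])}
top {'camera_matrix': array([[445.26489259,   0.        , 324.03465762],
       [  0.        , 445.26489259, 204.7292199 ],
       [  0.        ,   0.        ,   1.        ]]), 'position': array([0.28485955, 0.08672232, 1.13602833]), 'attitude': array([-2.91147326,  0.00516657, -1.52909597])}
{'camera_matrix': array([[309.70691629,   0.        , 320.68477582],
       [  0.        , 309.70691629, 194.8470665 ],
       [  0.        ,   0.        ,   1.        ]]), 'mount': array([[-1.03026198e-04, -9.50242127e-01, -3.11512261e-01,
         8.54092007e-02],
       [ 9.99999778e-01, -3.02873800e-04,  5.93162106e-04,
        -7.47969891e-04],
       [-6.57996523e-04, -3.11512131e-01,  9.50241948e-01,
        -1.75103458e-01],
       [ 0.00000000e+00,  0.00000000e+00,  0.00000000e+00,
         1.00000000e+00]])}
{'time': 0.1, 'qpos': array([-1.49601518e+00,  3.42641344e-01,  1.52493560e+00, -1.08403902e-05,
        1.27539817e+00, -1.45989924e-01]), 'qvel': array([ 0.00101773, -0.0023611 , -0.00078951,  0.00022654, -0.00058768,
        0.0005829 ]), 'joint_efforts': array([ 1.67986153e-03, -4.32004309e+01, -2.44695246e+01,  7.19317957e-02,
        5.26510400e-02, -5.70896111e-05]), 'tool_pos': array([ 0.11495914, -0.51185366,  0.20741563]), 'tool_rot': array([-3.14022339e+00, -1.90852490e-04,  2.20774107e-01]), 'contact_force': array([ 0.55907793, -0.32677374,  0.6313852 ]), 'torque': array([ 0.02984468, -0.02080941, -0.01045232]), 'grip_force': 0.0, 'opening': 0.0918168850629634}
```

View pics/scene0.png

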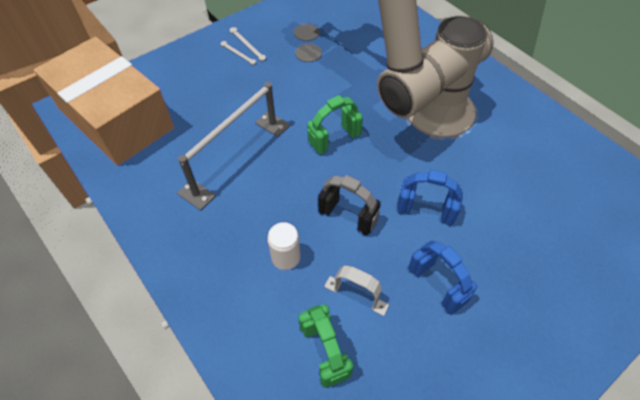

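View pics/top0.png

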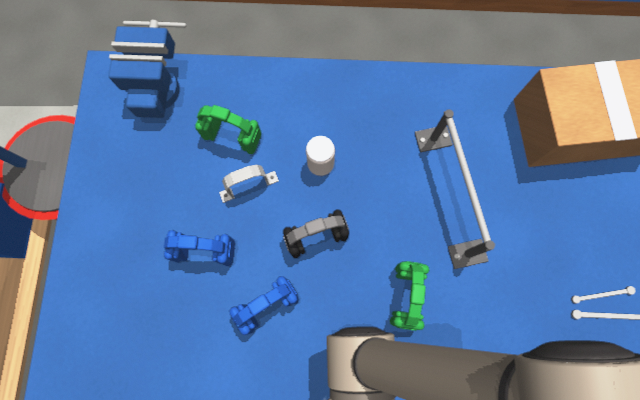

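Candidates in the scene and top views:
- Black-cupped, grey-crowned ear defenders: scene (348,200), top (316,230).
- Blue pairs: scene (430,195) and (443,273).
- Green pairs: scene (335,122) and (326,345).
- Bare bracket, no cups: scene (358,287), top (247,180).

I choose the black/grey pair. The stand's bar runs from scene (185,160) to (268,90), and the tin is at scene (285,245). Next is a close crop of both views.

Run:
```python
import cv2,numpy as np
s=cv2.imread("pics/scene0.png");t=cv2.imread("pics/top0.png")
r=lambda i,x,y,w,h,k:cv2.resize(i[y:y+h,x:x+w],None,fx=k,fy=k,interpolation=cv2.INTER_CUBIC)
a=np.hstack([r(s,310,165,80,70,5),r(t,276,200,80,70,5)])
b=np.hstack([r(s,170,75,133,135,3)[:, :399],r(t,400,100,133,135,3)[:, :399]]); b=cv2.resize(b,(800,405))[:250*405//250]
cv2.imwrite("pics/crop1.png",a);cv2.imwrite("pics/crop2.png",b)
```

```text
(no output)
```

View pics/crop1.png

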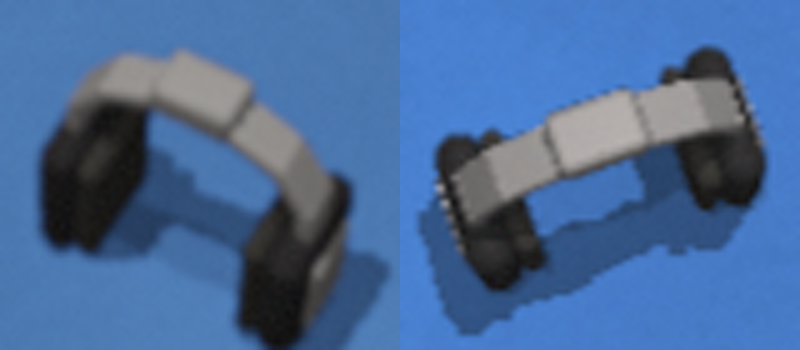

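View pics/crop2.png

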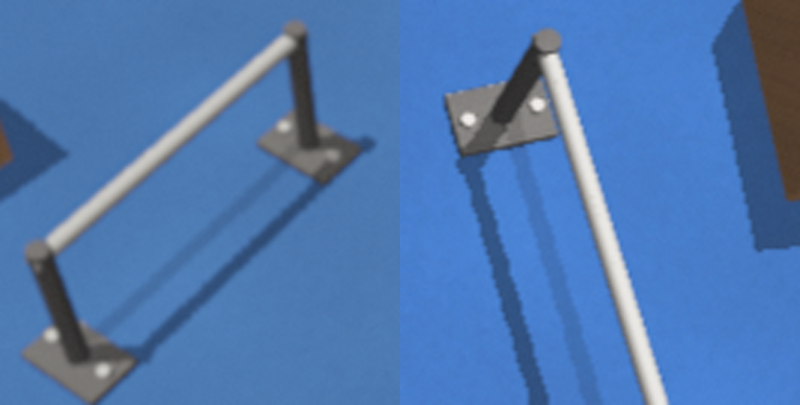

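The crop confirms black cups with a grey crown. The crown's top face is centred at scene (351.4,182.6), top (315.4,226.6). The post tops are at scene (268.3,84) and (182.7,158.3), and one is at top (449,113.3).

```bash
cat > h.py <<'E'
import numpy as np
from cell import robot
from scipy.spatial.transform import Rotation as R
def ray(n,p):
    m=robot.camera_model(n);d=R.from_euler('xyz',m['attitude']).apply(np.linalg.solve(m['camera_matrix'],[*p,1]))
    return m['position'],d/np.linalg.norm(d)
def tri(*rs):
    A=sum(np.eye(3)-np.outer(d,d) for o,d in rs);b=sum((np.eye(3)-np.outer(d,d))@o for o,d in rs)
    x=np.linalg.solve(A,b);return x,[np.linalg.norm(np.cross(x-o,d)) for o,d in rs]
def atz(n,p,z):
    o,d=ray(n,p);return o+d*(z-o[2])/d[2]
def wray(p,pos,rot):
    m=robot.camera_model('wrist');K=m['camera_matrix'];M=m['mount']
    v=np.array([(p[0]-K[0,2]),(p[1]-K[1,2])]);r=np.hypot(*v);th=r/K[0,0]
    c=np.array([*(v/r*np.sin(th)),np.cos(th)]);Q=R.from_euler('xyz',rot)
    d=Q.apply(M[:3,:3]@c);return np.array(pos)+Q.apply(M[:3,3]),d
E
python3 - <<'E'
from h import *
T=lambda s,t:tri(ray('scene',s),ray('top',t))
print('crown top',T((351.4,182.6),(315.4,226.6)))
a=T((268.3,84),(490,244));b=T((182.7,158.3),(449,113.3));print(a,b)
print('atz',atz('scene',(268.3,84),.163),atz('scene',(182.7,158.3),.163),atz('top',(490,244),.163),atz('top',(449,113.3),.163))
d=b[0]-a[0];print('bar ang',np.degrees(np.arctan2(d[1],d[0])),np.linalg.norm(d),(a[0]+b[0])/2)
c=lambda p:atz('top',(276+(p[0]-400)/5,200+p[1]/5),.157)
A,B,C,D=map(c,[(548,128),(632,90),(645,142),(560,175)])
for u in (B-A,C-D,A-D,B-C):print(u,np.degrees(np.arctan2(u[1],u[0])))
for n,p in [('tin',(320,148)),('brk',(245,177)),('green',(410,295)),('blue',(265,304))]:print(n,atz('top',p,.11))
E
```

```text
crown top (array([0.46347815, 0.11945391, 0.15056623]), [np.float64(0.0009487295432377638), np.float64(0.0009487295432378334)])
(array([ 0.43783853, -0.26496419,  0.16502761]), [np.float64(0.0008332606141004951), np.float64(0.000833260614100548)]) (array([ 0.74612573, -0.18392772,  0.16047935]), [np.float64(0.0003302390140444251), np.float64(0.00033023901404418456)])
atz [ 0.43642347 -0.26598068  0.163     ] [ 0.74646406 -0.18145153  0.163     ] [ 0.43870293 -0.2664072   0.163     ] [ 0.74519402 -0.18349416  0.163     ]
bar ang 14.727615695122646 0.3187924033829915 [ 0.59198213 -0.22444596  0.16275348]
[ 0.01882914 -0.0367695   0.        ] -62.883658019928596
[ 0.01641402 -0.03715208  0.        ] -66.16385939736331
[0.02098798 0.00641831 0.        ] 17.004084621498187
[0.0234031  0.00680088 0.        ] 16.20372180189892
tin [0.66642509 0.11780058 0.11      ]
brk [0.58551672 0.29474534 0.11      ]
green [ 0.32355941 -0.10057065  0.11      ]
blue [0.29013687 0.22523825 0.11      ]
```

```bash
cat >> h.py <<'E'
def plan(p,yawdeg):
    o=robot.observe();Q=R.from_euler('xyz',o['tool_rot'])
    print('at',np.round(o['tool_pos'],4),'yaw',np.degrees(o['tool_rot'][2]).round(2),'tilt',np.round(o['tool_rot'][:2],3),'t',o['time'])
    d=np.radians(yawdeg)-o['tool_rot'][2]
    d=(d+np.pi)%(2*np.pi)-np.pi
    print('shift',np.round(Q.inv().apply(np.array(p)-o['tool_pos']),4),'turn',round(-d,3),'q',np.round(o['qpos'],2))
E
python3 -m jog '[[[1,0.04,-0.02,-0.04,-0.12],[1,0.075,-0.04,-0.06,-0.24],[1,0.11,-0.06,-0.08,-0.36],[1,0.145,-0.08,-0.09,-0.48],[1,0.178,-0.095,-0.09,-0.6]]]' && python3 -c "
from h import *
plan([.47,-.20,.30],80);plan([.463,.119,.30],110)"
```

```text
time: 0.52
tool_pos: [0.2552, -0.3909, 0.2976]
tool_rot: [3.139, 0.001, 0.826]
contact_force: [0.9, -1.1, 0.1]
opening: 0.0921
grip_force: 0.0
at [ 0.2552 -0.3909  0.2976] yaw 47.3 tilt [3.139e+00 1.000e-03] t 0.5167
shift [ 0.2859  0.0284 -0.0027] turn -0.571 q [-1.16  0.17  1.51 -0.    1.46 -0.41]
at [ 0.2552 -0.3909  0.2976] yaw 47.3 tilt [3.139e+00 1.000e-03] t 0.5167
shift [ 0.5156 -0.1931 -0.0036] turn -1.094 q [-1.16  0.17  1.51 -0.    1.46 -0.41]
```

```bash
python3 -m jog '[[[1,0.04,0.005,0,-0.11],[1,0.08,0.01,0,-0.22],[1,0.12,0.015,0,-0.33],[1,0.16,0.02,0,-0.44],[1,0.2,0.02,0,-0.55]]]' >/dev/null && python3 -c "
from h import *
plan([.463,.119,.30],110)"
```

```text
at [ 0.4067 -0.2575  0.2954] yaw 78.84 tilt [-3.141 -0.   ] t 0.9333
shift [ 0.3803 -0.0176 -0.0046] turn -0.544 q [-0.72  0.2   1.47 -0.    1.46 -0.53]
```

```bash
python3 -m jog '[[[1,0.04,0,0,-0.11],[1,0.08,0,0,-0.22],[1,0.12,0,0,-0.33],[1,0.16,0,0,-0.44],[1,0.19,0,0,-0.5]]]' >/dev/null && python3 -c "
from h import *
plan([.463,.119,.28],110)"
```

```text
at [ 0.4428 -0.0698  0.2955] yaw 107.58 tilt [-3.141e+00 -1.000e-03] t 1.35
shift [0.1738 0.0762 0.0156] turn -0.042 q [-0.33  0.14  1.55  0.    1.45 -0.63]
```

```bash
cat >> h.py <<'E'
def snap(f):
    import cv2
    o=robot.observe();im=robot.read_camera('wrist');cv2.imwrite(f'pics/{f}.png',im[:,:,::-1])
    np.save(f'pics/{f}.npy',np.r_[o['tool_pos'],o['tool_rot']]);return im
E
python3 -m jog '[[[1,0.04,0.016,0,0],[1,0.075,0.032,0,0],[1,0.11,0.048,0,0],[1,0.11,0.048,0,0],[1,0.11,0.048,0,0]]]' >/dev/null && python3 -c "
from h import *
snap('w1')
plan([.463,.119,.28],110)"
```

```text
at [0.4561 0.0471 0.2953] yaw 107.32 tilt [-3.141  0.   ] t 1.8167
shift [0.0666 0.028  0.0153] turn -0.047 q [-0.06  0.16  1.53 -0.    1.45 -0.37]
```

View pics/w1.png

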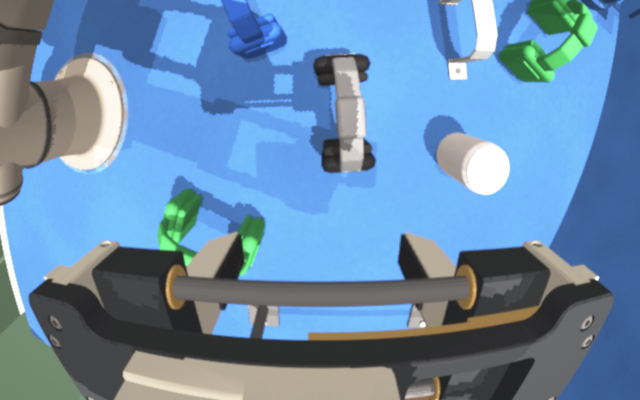

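The wrist view shows the black/grey pair with the crown near (350,112), the headband running from (346,58) to (350,168), and the tin at (475,165).

```bash
python3 -c "
from h import *
w=np.load('pics/w1.npy')
def az(p,z):
    o,d=wray(p,w[:3],w[3:]);return o+d*(z-o[2])/d[2]
print(az((350.5,112),.157),tri(wray((350.5,112),w[:3],w[3:]),ray('top',(315.4,226.6)),ray('scene',(351.4,182.6))))
a=lambda u:np.degrees(np.arctan2(u[1],u[0]))
print(a(az((346,58),.10)-az((350,168),.10)),a(az((342,69),.06)-az((348,155),.06)),a(az((349,97),.157)-az((351,126),.157)))
"
```

```text
[0.46394244 0.12461756 0.157     ] (array([0.46404361, 0.12149281, 0.15245587]), [np.float64(0.003063941970944102), np.float64(0.002846386213307526), np.float64(0.0002829863371133094)])
110.2185851843795 112.01839584693903 112.09973906073407
```

```bash
python3 -m jog '[[[1,0.035,0.014,0.02,-0.03],[1,0.07,0.028,0.04,-0.06],[1,0.07,0.028,0.07,-0.064],[1,0.07,0.028,0.095,-0.064],[1,0.07,0.028,0.095,-0.064]]]' 15 >/dev/null && python3 -c "
from h import *
snap('w2')
plan([.464,.122,.146],111)"
```

```text
at [0.4611 0.1203 0.1988] yaw 110.76 tilt [-3.136e+00 -1.000e-03] t 2.2833
shift [0.0005 0.0036 0.0528] turn -0.004 q [ 0.09  0.27  1.66 -0.    1.22 -0.27]
```

View pics/w2.png

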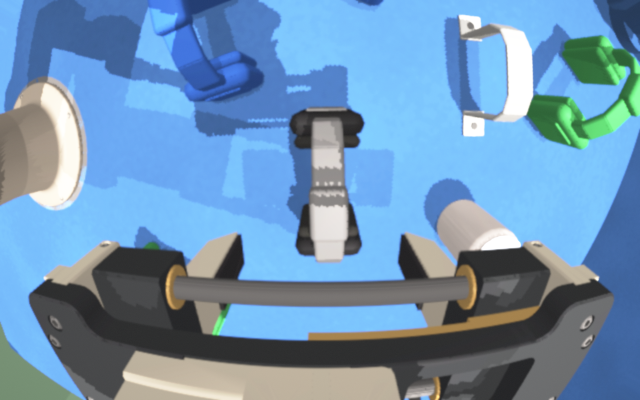

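The headband is vertical and centred between the fingers. The crown block spans about (329,188) to (330,260), and the tin at (480,225) is clear.

```bash
python3 -c "
from h import *
w=np.load('pics/w2.npy')
Q=R.from_euler('xyz',w[3:])
for p in [(329,190),(330,258),(329,223)]:
    o,d=wray(p,w[:3],w[3:]);x=o+d*(.157-o[2])/d[2];print(x,Q.inv().apply(x-w[:3]))
K=robot.camera_model('wrist')
# predicted crown point pixel check
for z in(.15,.157):
  M=K['mount'];c=np.linalg.inv(M)@np.r_[Q.inv().apply(np.array([.464,.122,z])-w[:3]),1];r=np.hypot(*c[:2]);th=np.arctan2(r,c[2]);print(np.array([320.7,194.8])+309.7*th*c[:2]/r)
"
```

```text
[0.45860544 0.14041205 0.157     ] [0.01897814 0.00654604 0.039065  ]
[0.47984793 0.08826629 0.157     ] [-0.03731214  0.00789204  0.03894053]
[0.46804318 0.11620892 0.157     ] [-0.00699889  0.00677644  0.03901122]
[326.70517309 211.11961384]
[326.787708   214.50155866]
```

```bash
python3 -m jog '[[[1,-0.001,0.005,0.015,0],[1,-0.001,0.005,0.03,0],[1,-0.001,0.005,0.045,0],[1,-0.001,0.005,0.053,0],[1,-0.001,0.005,0.053,0]]]' 15 && python3 -m jog '[[[-0.2,0,0,0,0],[-0.5,0,0,0,0],[-1,0,0,0,0],[-1,0,0,0,0],[-1,0,0,0,0]]]' 25 && python3 -m jog '[[[-1,0,0,0,0],[-1,0,0,0,0],[-1,0,0,0,0],[-1,0,0,0,0],[-1,0,0,0,0]]]' 25
```

```text
time: 2.7
tool_pos: [0.4676, 0.1215, 0.1476]
tool_rot: [-3.141, -0.0, 1.933]
contact_force: [-0.4, 0.7, -0.8]
opening: 0.092
grip_force: 0.0
time: 3.12
tool_pos: [0.4677, 0.1226, 0.1482]
tool_rot: [3.141, 0.0, 1.935]
contact_force: [0.1, -0.1, 0.3]
opening: 0.0634
grip_force: 0.0
time: 3.53
tool_pos: [0.4674, 0.1226, 0.1476]
tool_rot: [-3.141, 0.0, 1.935]
contact_force: [-0.3, -0.8, -0.3]
opening: 0.0297
grip_force: 0.0
```

```bash
python3 -m jog '[[[-1,0,0,0,0],[-1,0,0,0,0],[-1,0,0,0,0],[-1,0,0,0,0],[-1,0,0,-0.005,0]]]' 30 && python3 -m jog '[[[-1,0,0,-0.02,0],[-1,0,0,-0.045,0],[-1,0,0,-0.075,0],[-1,0,0,-0.105,0],[-1,0,0,-0.12,0]]]'
```

```text
time: 3.95
tool_pos: [0.4669, 0.1225, 0.152]
tool_rot: [-3.14, -0.0, 1.935]
contact_force: [-0.5, 0.4, 0.4]
opening: 0.0006
grip_force: 0.0
time: 4.37
tool_pos: [0.4685, 0.1227, 0.2767]
tool_rot: [3.136, 0.001, 1.935]
contact_force: [0.9, 0.1, 0.5]
opening: 0.0004
grip_force: 0.0
```

The fingers shut on nothing, so I look again.

```bash
python3 -m jog '[[[1,0,0,0,0],[1,0,0,0,0],[1,0,0,0,0],[1,0,0,0,0],[1,0,0,0,0]]]' 30 && python3 -c "
from h import *
import cv2
plan([.46,.12,.2],111)
w=snap('w3')
t=robot.read_camera('top');s=robot.read_camera('scene')
cv2.imwrite('pics/t3.png',t[:,:,::-1]);cv2.imwrite('pics/s3.png',s[:,:,::-1])
r=lambda i,x,y,w,h,k:cv2.resize(i[y:y+h,x:x+w,::-1],None,fx=k,fy=k,interpolation=cv2.INTER_CUBIC)
cv2.imwrite('pics/c3.png',np.vstack([np.hstack([r(s,300,110,133,100,3),r(t,256,165,133,100,3)]),r(w,187,60,266,100,3)]))
"
```

```text
time: 4.78
tool_pos: [0.4669, 0.1225, 0.2715]
tool_rot: [-3.139, -0.001, 1.935]
contact_force: [0.2, 0.4, -0.9]
opening: 0.0289
grip_force: 0.0
at [0.4669 0.1225 0.2715] yaw 110.85 tilt [-3.139e+00 -1.000e-03] t 4.7833
shift [ 0.0001 -0.0072  0.0716] turn -0.003 q [ 0.1   0.22  1.52 -0.    1.41 -0.27]
```

View pics/c3.png

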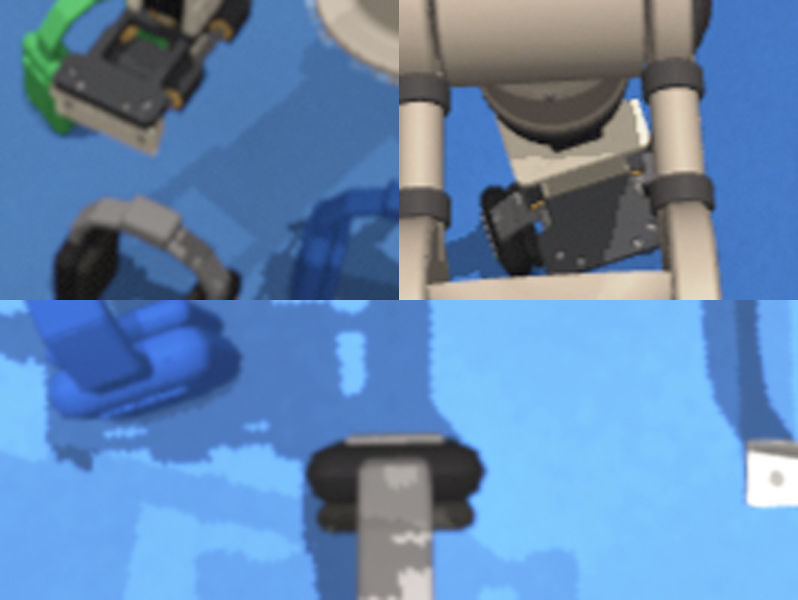

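```bash
cat >> h.py <<'E'
import cv2
def proj(n,P,w=None):
    P=np.atleast_2d(P);m=robot.camera_model('wrist' if w is not None else n);K=m['camera_matrix']
    if w is None:
        c=R.from_euler('xyz',m['attitude']).inv().apply(P-m['position']);return c[:,:2]/c[:,2:]*K[0,0]+K[:2,2]
    q=R.from_euler('xyz',w[3:]).inv().apply(P-w[:3]);M=m['mount'];c=(q-M[:3,3])@M[:3,:3]
    r=np.hypot(c[:,0],c[:,1])[:,None];return K[:2,2]+K[0,0]*np.arctan2(r,c[:,2:])*c[:,:2]/r
E
python3 -c "
from h import *
w1=np.load('pics/w1.npy');w2=np.load('pics/w2.npy')
def az(p,z,w):
    o,d=wray(p,w[:3],w[3:]);return o+d*(z-o[2])/d[2]
for w,a,b in((w1,(342,69),(348,155)),(w2,(327,128),(330,232))):print(az(a,.07,w),az(b,.07,w),(az(a,.07,w)+az(b,.07,w))/2)
a,b=[atz('top',(276+(x-400)/5,200+y/5),.07) for x,y in((488,208),(720,128))];print('top',a,b,(a+b)/2)
Rz=R.from_euler('z',21,degrees=True)
c=Rz.apply([[15,22,11],[15,-22,11],[-15,-22,11],[-15,22,11]])/1000.+[.464,.122,.146]
print('scene crop',((proj('scene',c)-[310,165])*5).round(0).tolist());print('top crop',((proj('top',c)-[276,200])*5+[400,0]).round(0).tolist())
print(proj('',c,w1).round(0).tolist(),proj('',c,w2).round(0).tolist())
"
```

```text
[0.44566832 0.17267023 0.07      ] [0.487904   0.06822965 0.07      ] [0.46678616 0.12044994 0.07      ]
[0.44510712 0.17393955 0.07      ] [0.48776548 0.0724096  0.07      ] [0.4664363  0.12317457 0.07      ]
top [0.43988015 0.17220862 0.07      ] [0.48364245 0.06166968 0.07      ] [0.4617613  0.11693915 0.07      ]
scene crop [[234.0, 126.0], [152.0, 86.0], [183.0, 43.0], [264.0, 81.0]]
top crop [[532.0, 115.0], [625.0, 84.0], [647.0, 146.0], [553.0, 177.0]]
[[363.0, 92.0], [365.0, 135.0], [336.0, 137.0], [334.0, 93.0]] [[348.0, 186.0], [346.0, 241.0], [307.0, 241.0], [306.0, 186.0]]
```

```bash
python3 -m jog '[[[1,-0.03,0,-0.03,0],[1,-0.07,0,-0.05,0],[1,-0.1,0,-0.05,0],[1,-0.1,0,-0.05,0],[1,-0.1,0,-0.05,0]]]'; python3 -c "
from h import *
w=snap('w4')
cv2.imwrite('pics/w4c.png',cv2.resize(w[20:220,220:480,::-1],None,fx=3,fy=3,interpolation=cv2.INTER_CUBIC))"
```

```text
time: 5.35
tool_pos: [0.5034, 0.0278, 0.3222]
tool_rot: [-3.141, -0.0, 1.932]
contact_force: [0.1, 0.9, -0.6]
opening: 0.0747
grip_force: 0.0
```

View pics/w4c.png

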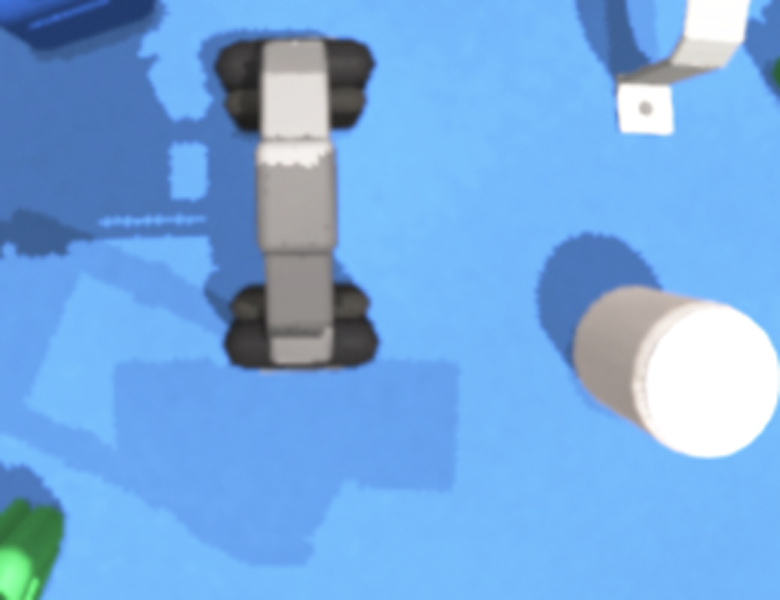

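```bash
python3 -c "
from h import *
w=np.load('pics/w4.npy');w2=np.load('pics/w2.npy')
f=lambda p:(220+p[0]/3,20+p[1]/3)
C=[f(p) for p in((258,145),(330,142),(335,248),(260,252))];c=f((296,197))
def az(p,z):
    o,d=wray(p,w[:3],w[3:]);return o+d*(z-o[2])/d[2]
n=np.linalg.norm
for z in(.12,.135,.146,.157):
    P=[az(p,z) for p in C];print(z,[round(n(P[i]-P[(i+1)%4])*1000,1) for i in range(4)],az(c,z).round(4))
s=ray('scene',(351.4,182.6));t=ray('top',(315.4,226.6))
W=wray(c,w[:3],w[3:]);W2=wray((329,214),w2[:3],w2[3:])
for k in((W,s),(W,t),(W,s,t)):print(tri(*k))
# bench check: wrist measured tin bottom etc; fingertips location
o=robot.observe();print(o['opening'],o['tool_pos'])
P=np.array([[.004,.046,.008],[.004,-.046,.008],[0,.046,.008],[0,-.046,.008]]);M=robot.camera_model('wrist')['mount']
print(proj('',R.from_euler('xyz',w2[3:]).apply(P)+w2[:3],w2))
"
```

```text
0.12 [np.float64(28.6), np.float64(43.2), np.float64(30.1), np.float64(43.6)] [0.4665 0.1197 0.12  ]
0.135 [np.float64(27.5), np.float64(41.5), np.float64(28.9), np.float64(41.9)] [0.4668 0.1192 0.135 ]
0.146 [np.float64(26.6), np.float64(40.2), np.float64(28.0), np.float64(40.6)] [0.467  0.1189 0.146 ]
0.157 [np.float64(25.8), np.float64(39.0), np.float64(27.1), np.float64(39.3)] [0.4672 0.1185 0.157 ]
(array([0.46559967, 0.12002629, 0.15275364]), [np.float64(0.0020682059014917108), np.float64(0.002068205901491666)])
(array([0.46682457, 0.11919908, 0.13550601]), [np.float64(1.0051118462189005e-05), np.float64(1.005111846216712e-05)])
(array([0.46477865, 0.11930129, 0.1508072 ]), [np.float64(0.002409030341464979), np.float64(0.00201152597478681), np.float64(0.0009312870174245856)])
0.07874201063426588 [0.50287363 0.02891561 0.32201091]
[[389.89749464 225.90997753]
 [249.96029021 225.89820411]
 [389.39285168 231.42339751]
 [250.47639871 231.40765264]]
```

The ear defenders still stand square and have not moved, with the crown centre at crop (296,197). The lateral position was right, so the fingers must have closed above the crown. I will probe its top with closed fingers.

```bash
python3 -m jog '[[[-1,0.03,-0.001,0,0],[-1,0.065,-0.002,0,0],[-1,0.1,-0.003,0,0],[-1,0.1,-0.003,0.03,0],[-1,0.1,-0.003,0.06,0]]]'; python3 -m jog '[[[-1,0,0,0.03,0],[-1,0,0,0.06,0],[-1,0,0,0.085,0],[-1,0,0,0.085,0],[-1,0,0,0.085,0]]]';python3 -m jog '[[[-1,0,0,0,0],[-1,0,0,0,0],[-1,0,0,0,0],[-1,0,0,0,0],[-1,0,0,0,0]]]'; python3 -c "
from h import *
print(robot.nose_length);plan([.467,.120,.16],111)"
```

```text
time: 5.82
tool_pos: [0.464, 0.1246, 0.2632]
tool_rot: [3.137, 0.001, 1.94]
contact_force: [0.1, -0.1, -0.7]
opening: 0.0546
grip_force: 0.0
time: 6.23
tool_pos: [0.4635, 0.1224, 0.1772]
tool_rot: [-3.139, -0.001, 1.936]
contact_force: [0.5, -0.4, 0.2]
opening: 0.0213
grip_force: 0.0
time: 6.65
tool_pos: [0.465, 0.1215, 0.1784]
tool_rot: [3.14, 0.0, 1.935]
contact_force: [-0.5, -0.0, 0.7]
opening: 0.0004
grip_force: 0.0
0.008
at [0.465  0.1215 0.1784] yaw 110.85 tilt [3.14 0.  ] t 6.65
shift [-0.0021  0.0013  0.0184] turn -0.003 q [ 0.1   0.29  1.69 -0.    1.16 -0.27]
```

```bash
python3 -m jog '[[[-1,0,0.001,0.006,0],[-1,0,0.001,0.012,0],[-1,0,0.001,0.017,0],[-1,0,0.001,0.02,0],[-1,0,0.001,0.02,0]]]'; python3 -m jog '[[[-1,0,0,0.002,0],[-1,0,0,0.004,0],[-1,0,0,0.006,0],[-1,0,0,0.007,0],[-1,0,0,0.008,0]]]'; python3 -m jog '[[[-1,0,0,0.002,0],[-1,0,0,0.004,0],[-1,0,0,0.005,0],[-1,0,0,0.005,0],[-1,0,0,0.005,0]]]'
```

```text
time: 7.07
tool_pos: [0.465, 0.1218, 0.1566]
tool_rot: [-3.14, -0.0, 1.935]
contact_force: [-0.0, 0.1, 0.1]
opening: 0.0002
grip_force: 0.0
time: 7.48
tool_pos: [0.4656, 0.1219, 0.1496]
tool_rot: [-3.142, 0.0, 1.935]
contact_force: [0.5, 0.2, 0.1]
opening: 0.0003
grip_force: 0.0
time: 7.9
tool_pos: [0.4656, 0.1218, 0.1446]
tool_rot: [-3.141, 0.0, 1.935]
contact_force: [0.1, 0.1, 0.4]
opening: -0.0002
grip_force: 0.0
```

```bash
for i in 1; do python3 -m jog '[[[-1,0,0,0.001,0],[-1,0,0,0.002,0],[-1,0,0,0.003,0],[-1,0,0,0.004,0],[-1,0,0,0.004,0]]]'; python3 -c "
from h import *
w=snap('w5');s=robot.read_camera('scene')
cv2.imwrite('pics/c5.png',np.hstack([cv2.resize(s[110:250,290:430,::-1],(400,400),interpolation=3),cv2.resize(w[80:280,220:420,::-1],(400,400),interpolation=3)]))"; done
```

```text
time: 8.32
tool_pos: [0.4655, 0.1218, 0.1404]
tool_rot: [-3.141, -0.0, 1.935]
contact_force: [0.1, -0.5, 0.8]
opening: 0.0004
grip_force: 0.0
```

View pics/c5.png

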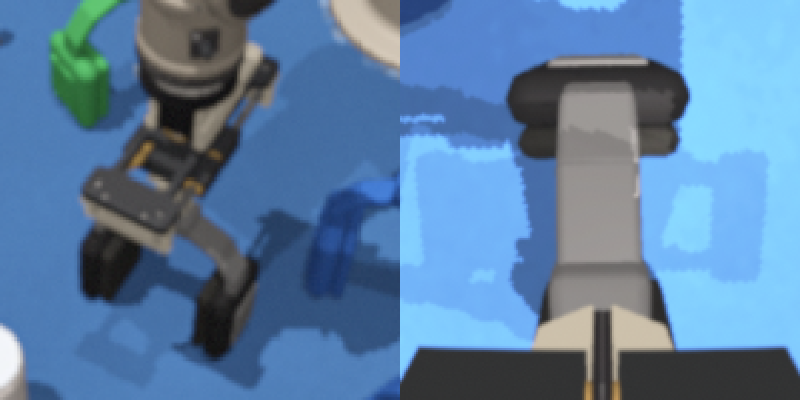

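The scene crop shows the closed gripper right over the crown without contact. In the wrist crop the crown's far edge is at full-image row 211. I will triangulate that edge from the wrist views.

```bash
python3 -c "
from h import *
L=lambda f:np.load(f'pics/{f}.npy')
r=lambda f,p:wray(p,L(f)[:3],L(f)[3:])
a=r('w4',(318,67.7));b=r('w5',(320.7,211));c=r('w2',(328,187));d=r('w1',(349,97))
for k in((a,b),(a,c),(a,b,c,d)):
  x,e=tri(*k);print(x,np.round(e,4))
# near edge: w4 crop (297,250), w1 (351,126)
print(tri(r('w4',(319,103.3)),r('w1',(351,126))))
print('tip px w5',proj('',L('w5')[:3]+np.array([[0,0,-.008],[0,0,0],[0,0,.011]]),L('w5')))
"
```

```text
[0.45925926 0.13841126 0.14019031] [0.0004 0.0004]
[0.45893338 0.13811537 0.14182288] [0. 0.]
[0.45912882 0.13854333 0.14142811] [0.0004 0.0006 0.0005 0.0005]
(array([0.47584685, 0.10301566, 0.08909422]), [np.float64(0.004220681954475348), np.float64(0.00422068195447539)])
tip px w5 [[319.90086039 232.04033704]
 [319.86541874 237.42667558]
 [319.81240354 245.5149119 ]]
```

```bash
for i in 1; do python3 -m jog '[[[-1,0,0,0.001,0],[-1,0,0,0.002,0],[-1,0,0,0.003,0],[-1,0,0,0.004,0],[-1,0,0,0.004,0]]]'|grep -E 'pos|force'; python3 -m jog '[[[-1,0,0,0.001,0],[-1,0,0,0.002,0],[-1,0,0,0.003,0],[-1,0,0,0.004,0],[-1,0,0,0.004,0]]]'|grep -E 'pos|force'; done
```

```text
tool_pos: [0.4664, 0.1221, 0.1386]
contact_force: [-3.9, 1.5, 15.3]
grip_force: 7.7
tool_pos: [0.4684, 0.1228, 0.1387]
contact_force: [-10.4, 1.4, 44.8]
grip_force: 22.3
```

Contact came at TCP z of 0.139, so the crown's top is about 0.131 in the robot's reading. I back off, open, and go 19 mm below the contact height.

```bash
python3 -m jog '[[[-1,0,0,-0.015,0],[1,0,0,-0.035,0],[1,0,0,-0.045,0],[1,0,0,-0.045,0],[1,0,0,-0.045,0]]]' 25; python3 -m jog '[[[1,0,0,0,0],[1,0,0,0,0],[1,0,0,0,0],[1,0,0,0,0],[1,0,0,0,0]]]'; python3 -c "
from h import *
plan([.467,.119,.120],111)"
```

```text
time: 9.67
tool_pos: [0.4657, 0.1219, 0.1777]
tool_rot: [3.141, 0.0, 1.935]
contact_force: [-0.1, -0.9, -0.6]
opening: 0.0222
grip_force: 0.0
time: 10.08
tool_pos: [0.4654, 0.1218, 0.1772]
tool_rot: [-3.141, -0.0, 1.935]
contact_force: [-0.3, 0.3, 0.1]
opening: 0.0558
grip_force: 0.0
at [0.4654 0.1218 0.1772] yaw 110.85 tilt [-3.141 -0.   ] t 10.0833
shift [-0.0032  0.0005  0.0572] turn -0.003 q [ 0.1   0.29  1.69 -0.    1.16 -0.27]
```

```bash
python3 -m jog '[[[1,-0.002,0,0,0],[1,-0.002,0,0,0],[1,-0.002,0,0,0],[1,-0.002,0,0.01,0],[1,-0.002,0,0.02,0]]]' 25 | grep -E "pos|open"; python3 -m jog '[[[1,0,0,0.012,0],[1,0,0,0.024,0],[1,0,0,0.034,0],[1,0,0,0.038,0],[1,0,0,0.038,0]]]' | grep -E "pos|open|force"; python3 -m jog '[[[-1,0,0,0,0],[-1,0,0,0,0],[-1,0,0,0,0],[-1,0,0,0,0],[-1,0,0,0,0]]]'| grep -E "pos|open|force"; python3 -m jog '[[[-1,0,0,0,0],[-1,0,0,0,0],[-1,0,0,0,0],[-1,0,0,0,0],[-1,0,0,0,0]]]'| grep -E "pos|open|force"
```

```text
tool_pos: [0.4668, 0.12, 0.1579]
opening: 0.0885
tool_pos: [0.4658, 0.1199, 0.1189]
contact_force: [-0.3, 0.8, -0.2]
opening: 0.092
grip_force: 0.0
tool_pos: [0.4665, 0.12, 0.12]
contact_force: [0.9, -0.5, 0.5]
opening: 0.0632
grip_force: 0.0
tool_pos: [0.4663, 0.12, 0.1197]
contact_force: [-0.5, 0.8, 0.6]
opening: 0.0297
grip_force: 23.4
```

```bash
python3 -m jog '[[[-1,0,0,0,0],[-1,0,0,0,0],[-1,0,0,0,0],[-1,0,0,0,0],[-1,0,0,0,0]]]'
```

```text
time: 12.17
tool_pos: [0.4663, 0.12, 0.1196]
tool_rot: [-3.141, 0.0, 1.935]
contact_force: [-0.0, -0.0, -1.3]
opening: 0.0297
grip_force: 24.9
```

The crown is gripped (opening 29.7 mm, 25 N). Now lift.

```bash
python3 -m jog '[[[-1,0,0,-0.015,0],[-1,0,0,-0.04,0],[-1,0,0,-0.07,0],[-1,0,0,-0.105,0],[-1,0,0,-0.14,0]]]' 35; python3 -m jog '[[[-1,0,0,-0.03,0],[-1,0,0,-0.06,0],[-1,0,0,-0.085,0],[-1,0,0,-0.09,0],[-1,0,0,-0.09,0]]]'; python3 -c "
from h import *
s=robot.read_camera('scene')
cv2.imwrite('pics/s6.png',s[:,:,::-1])
plan([.592,-.2245,.35],104.7)"
```

```text
time: 12.58
tool_pos: [0.4655, 0.12, 0.2604]
tool_rot: [-3.14, -0.001, 1.935]
contact_force: [0.8, 0.6, -3.6]
opening: 0.0299
grip_force: 34.9
time: 13.0
tool_pos: [0.4668, 0.1201, 0.3504]
tool_rot: [3.139, 0.001, 1.935]
contact_force: [-0.5, 0.7, -2.2]
opening: 0.0299
grip_force: 34.9
at [0.4661 0.12   0.3486] yaw 110.86 tilt [-3.141 -0.   ] t 13.05
shift [-0.3668 -0.005  -0.0015] turn 0.107 q [ 0.09  0.19  1.35 -0.    1.6  -0.27]
```

View pics/s6.png

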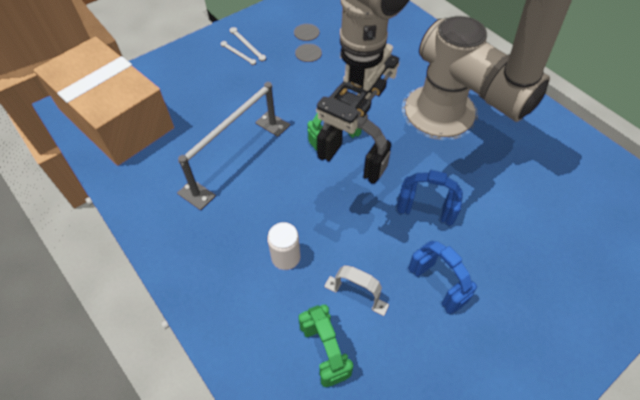

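The ear defenders hang level in the gripper, with the lowest cup points near (376,181) and (325,159). The tin, the bracket and the stand stand as before. Now a check of the true carry height by projecting the cup corners.

```bash
python3 -c "
from h import *
s=cv2.imread('pics/s6.png').max(2)
Rz=R.from_euler('z',20.9,degrees=True)
m=((s<45)*255).astype('uint8')[120:200,300:400]
n,l,st,c=cv2.connectedComponentsWithStats(m)
for i in range(1,n):
    if st[i,4]>60:print('blob',st[i,:4]+[300,120,0,0],st[i,4])
for z in(.325,.35,.376):
  for sg in(1,-1):
    P=np.array([[x,sg*y,h] for x in(-.036,.036) for y in(.04,.077) for h in(-.146,-.058)]);p=proj('scene',Rz.apply(P)+[.4665,.12,z]);print(z,sg,p.min(0).round(0),p.max(0).round(0))
"
```

```text
blob [317 126  25  35] 581
blob [364 142  26  41] 485
0.325 1 [358. 149.] [392. 202.]
0.325 -1 [314. 128.] [345. 180.]
0.35 1 [359. 142.] [393. 195.]
0.35 -1 [314. 121.] [345. 173.]
0.376 1 [360. 134.] [395. 189.]
0.376 -1 [314. 112.] [346. 166.]
```

The evidence agrees that the crown's centre is about 26 mm above the TCP reading:
- The probe contact height.
- The fingertip rows in w2 and w5.
- The carry height, at least in part.

Seated on the bar, the TCP should therefore read about 0.145, to be confirmed by force. Now traverse.

```bash
python3 -m jog '[[[-1,-0.02,0,0,0.02],[-1,-0.05,0,0,0.04],[-1,-0.085,-0.001,0,0.06],[-1,-0.12,-0.002,0,0.08],[-1,-0.155,-0.002,0,0.105]]]'|grep -E "pos|rot|open"; python3 -m jog '[[[-1,-0.035,0.016,0,0],[-1,-0.07,0.016,0,0],[-1,-0.105,0.016,0,0],[-1,-0.14,0.016,0,0],[-1,-0.17,0.016,0,0]]]'|grep -E "pos|rot|open"; python3 -c "
from h import *
plan([.592,-.2245,.35],104.9)"
```

```text
tool_pos: [0.519, -0.0268, 0.3468]
tool_rot: [-3.137, -0.002, 1.829]
opening: 0.0297
tool_pos: [0.5783, -0.1879, 0.346]
tool_rot: [-3.137, -0.003, 1.829]
opening: 0.03
at [ 0.5783 -0.1879  0.346 ] yaw 104.79 tilt [-3.137e+00 -3.000e-03] t 13.8833
shift [-0.0388  0.0039 -0.0041] turn -0.002 q [-0.44  0.46  0.98 -0.    1.71 -0.7 ]
```

```bash
python3 -m jog '[[[-1,-0.015,0,0,0],[-1,-0.03,0,0,0],[-1,-0.04,0,0,0],[-1,-0.04,0,0,0],[-1,-0.04,0,0,0]]]'>/dev/null;python3 -m jog '[[[-1,0,0,0,0],[-1,0,0,0,0],[-1,0,0,0,0]]]'; python3 -c "
from h import *
plan([.592,-.2245,.19],104.9);snap('w7')
s=robot.read_camera('scene');cv2.imwrite('pics/s7.png',s[:,:,::-1])
# bar end visibility & crown lateral check in scene: cups
m=((s.max(2)<45)*255).astype('uint8');m[:, :150]=0
n,l,st,c=cv2.connectedComponentsWithStats(m)
for i in range(1,n):
    if 150<st[i,4]<2500 and st[i,1]<250:print(st[i],c[i].round(1))
Rz=R.from_euler('z',14.9,degrees=True)
for z in(.35,.376):
  for sg in(1,-1):
    P=np.array([[x,sg*y,h] for x in(-.036,.036) for y in(.04,.077) for h in(-.146,-.058)]);p=proj('scene',Rz.apply(P)+[.592,-.2245,z]);print(z,sg,p.min(0).round(0),p.max(0).round(0))
"
```

```text
time: 14.55
tool_pos: [0.5889, -0.2234, 0.3501]
tool_rot: [3.141, 0.0, 1.831]
contact_force: [-0.0, 0.8, -3.3]
opening: 0.0295
grip_force: 34.9
at [ 0.5889 -0.2234  0.3501] yaw 104.91 tilt [3.141 0.   ] t 14.55
shift [-0.0018  0.0027  0.1601] turn 0.0 q [-0.48  0.5   0.9   0.    1.74 -0.74]
[183   0  65  46 269] [218.7  20.9]
[189  60  30  36 701] [203.9  77.4]
[226  78  29  39 433] [236.9  96.9]
[467 105  44  28 507] [486.7 122.6]
0.35 1 [221.  80.] [258. 130.]
0.35 -1 [185.  60.] [223. 109.]
0.376 1 [219.  72.] [256. 123.]
0.376 -1 [182.  51.] [222. 102.]
```

The projected cups match the seen ones (heights and xy within a few mm) with the crown at 0.376, which confirms the 26 mm offset and the alignment. Lowering.

```bash
python3 -m jog '[[[-1,-0.002,0.002,0.015,0],[-1,-0.002,0.002,0.035,0],[-1,-0.002,0.002,0.055,0],[-1,-0.002,0.002,0.075,0],[-1,-0.002,0.002,0.09,0]]]'|grep -E "pos|force"; python3 -m jog '[[[-1,0,0,0.015,0],[-1,0,0,0.035,0],[-1,0,0,0.055,0],[-1,0,0,0.072,0],[-1,0,0,0.08,0]]]'|grep -E "pos|force"; python3 -m jog '[[[-1,0,0,0.005,0],[-1,0,0,0.01,0],[-1,0,0,0.015,0],[-1,0,0,0.02,0],[-1,0,0,0.022,0]]]'|grep -E "pos|rot|force"
```

```text
tool_pos: [0.5908, -0.2253, 0.2581]
contact_force: [-0.0, 0.2, -3.4]
grip_force: 34.9
tool_pos: [0.5903, -0.225, 0.1773]
contact_force: [-0.8, 0.2, -2.8]
grip_force: 34.9
tool_pos: [0.5913, -0.2259, 0.1575]
tool_rot: [3.142, 0.0, 1.83]
contact_force: [-1.3, 0.1, -3.8]
grip_force: 34.9
```

```bash
python3 -m jog '[[[-1,0,0,0.002,0],[-1,0,0,0.004,0],[-1,0,0,0.006,0],[-1,0,0,0.008,0],[-1,0,0,0.008,0]]]'|grep -E "pos|force"; python3 -m jog '[[[-1,0,0,0.001,0],[-1,0,0,0.002,0],[-1,0,0,0.003,0],[-1,0,0,0.004,0],[-1,0,0,0.004,0]]]'|grep -E "pos|rot|force"
```

```text
tool_pos: [0.5912, -0.2258, 0.1493]
contact_force: [0.1, -0.8, -2.6]
grip_force: 34.9
tool_pos: [0.5912, -0.2258, 0.1455]
tool_rot: [-3.141, -0.0, 1.83]
contact_force: [0.0, -0.3, -4.0]
grip_force: 34.9
```

```bash
python3 -m jog '[[[-1,0,0,0.001,0],[-1,0,0,0.001,0],[-1,0,0,0.002,0],[-1,0,0,0.002,0],[-1,0,0,0.002,0]]]'|grep -E "pos|rot|force"
```

```text
tool_pos: [0.5914, -0.2259, 0.1445]
tool_rot: [3.141, 0.001, 1.83]
contact_force: [-1.8, 0.7, 3.6]
grip_force: 34.9
```

Contact as predicted (the force went from -3 to +3.6 N at 0.1445), so the headband is seated. I open and check before withdrawing.

```bash
python3 -m jog '[[[-0.3,0,0,0,0],[-0.3,0,0,0,0],[-0.3,0,0,0,0],[-0.2,0,0,0,0],[0,0,0,0,0]]]' 10; python3 -m jog '[[[0.2,0,0,0,0],[0.5,0,0,0,0],[0.5,0,0,0,0],[0.5,0,0,0,0],[0.5,0,0,0,0]]]'|grep -E "pos|open|force"; python3 -m jog '[[[0.5,0,0,-0.01,0],[0.5,0,0,-0.03,0],[0.5,0,0,-0.06,0],[0.5,0,0,-0.095,0],[0.5,0,0,-0.13,0]]]'|grep -E "pos|open|force"; python3 -m jog '[[[0.5,0.04,0,-0.02,0],[0.5,0.08,0,-0.02,0],[0.5,0.12,0,-0.02,0],[0.5,0.16,0,-0.02,0],[0.5,0.2,0,-0.02,0]]]'>/dev/null; python3 -m jog '[[[0.5,0,0,0,0],[0.5,0,0,0,0],[0.5,0,0,0,0],[0.5,0,0,0,0],[0.5,0,0,0,0]]]'; python3 -c "
from h import *
s=robot.read_camera('scene');t=robot.read_camera('top')
cv2.imwrite('pics/s8.png',s[:,:,::-1]);cv2.imwrite('pics/t8.png',t[:,:,::-1])
Rz=R.from_euler('z',14.9,degrees=True)
for nm,im in(('scene',s),('top',t)):
  m=((im.max(2)<45)*255).astype('uint8')
  n,l,st,c=cv2.connectedComponentsWithStats(m)
  e=proj(nm,np.array([.591,-.225,.10]))[0]
  for i in range(1,n):
    if st[i,4]>40 and np.hypot(*(c[i]-e))<90:print(nm,st[i],c[i].round(1))
  for sg in(1,-1):
    P=np.array([[x,sg*y,h] for x in(-.036,.036) for y in(.04,.077) for h in(-.146,-.058)]);p=proj(nm,Rz.apply(P)+[.591,-.225,.171]);print('pred',sg,p.min(0).round(0),p.max(0).round(0))
"
```

```text
time: 17.57
tool_pos: [0.5913, -0.2259, 0.1435]
tool_rot: [-3.141, 0.0, 1.83]
contact_force: [0.9, -0.3, -0.8]
opening: 0.0399
grip_force: 0.0
tool_pos: [0.5913, -0.2259, 0.1437]
contact_force: [-0.2, 1.0, -0.5]
opening: 0.068
grip_force: 0.0
tool_pos: [0.5909, -0.2256, 0.2757]
contact_force: [0.4, -0.0, -0.5]
opening: 0.0685
grip_force: 0.0
time: 19.23
tool_pos: [0.5404, -0.0339, 0.2936]
tool_rot: [-3.141, 0.0, 1.828]
contact_force: [-0.4, 0.0, 0.3]
opening: 0.069
grip_force: 0.0
scene [260  42  36  37 363] [278.   60.4]
scene [291  91   5  12  43] [293.5  96.3]
scene [206 119  15  15  63] [212.6 125.7]
scene [210 128  20  21 202] [220.5 139.2]
scene [237 138  24  32 262] [246.8 153.8]
pred 1 [233. 130.] [265. 174.]
pred -1 [201. 111.] [234. 154.]
top [387 146  42  24 267] [404.3 161.1]
top [428 178   6  14  43] [431.  184.3]
top [474 180  20  19 213] [482.2 188.5]
top [437 191  10   9  56] [442.2 195.2]
top [470 244  15  11  62] [477.3 248.3]
pred 1 [420. 172.] [450. 212.]
pred -1 [463. 162.] [498. 202.]
```

Both views show the cups on either side of the bar within a few pixels of where a straight-hung pair would be. The gripper is clear, so I hand in.

```bash
python3 -c "
from cell import robot
print(robot.hand_in())"
```

```text
the job is handed in; nothing more can be done
None
```

I hung the black/grey ear defenders over the bar with one cup on each side, seated by contact rather than dropped, released them, drew the gripper clear, and handed the job in; no verdict came back, the final check was numerical only (my 10 pictures were used), and I never went near the tin or bracket.

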